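Seal and latch the relief case

TASK

Swing the lid of the wooden relief case down, press it gently onto its springy seal and, while holding it down, turn the wing knob anticlockwise (seen from above) until the tongue under the lid points at the front and is caught behind the rim, so the lid stays sealed when you let go. Never force the lid or the tongue (a light hand, well under 20 N), and leave the can of tools, the plaster medal and the spatula where they are.

Things in the scene. Friction and masses are not known exactly. Their poses are not given: they have to be found in the camera images.
- case: Open plywood case 260 (x) x 280 (y) x 106 mm high with an aluminium rim on top, a plaster relief inside; fixed to the bench. Origin: centre of its underside. Its -x side is the front (towards the robot), z up. The rim's top, the lid's hard seat, is nominally 118 mm above the origin but differs from case to case by up to 7 mm either way; this is not measured and must be felt.
- seal_mid (a point): Nominal point on the rim's hard seat, below the middle of the sprung rubber seal strip on the front bar of the rim (250 mm long along y, 10 mm wide). Fixed to the case at x = -127 mm, z = 118 mm (the true seat is up to 7 mm higher or lower). The strip stands 10 mm proud of the seat and yields straight down, 900 N/m.
- plate_edge (a point): Nominal middle of the inner edge of the rim's keeper plate, top face; on the case at x = -101 mm, z = 118 mm (truly up to 7 mm higher or lower, with the seat). The plate is 4 mm thick, 120 mm long in y, reaches inward from the front bar, flush with the seat. The tongue must end below it.
- lid (a joint): Lid angle about the hinge along the case's y axis at x = +130 mm, z = 118 mm (level with the lid's underside). 0 = level on a nominal rim, positive = raised; starts at 0.35 to 0.7; latched about -0.025 to 0.038 as the rim has it. Hinge friction 0.38 N m holds it where it is left, but unlatched the seal lifts it some 7 mm. To hold it on the seat takes about 12 N downward at the knob.
- panel: The grey metal lid plate, 266 x 292 x 4 mm; with the knob about 0.25 kg. Origin on the hinge line, at the middle, level with the plate's underside; x and y axes along the case's when shut, z its outward normal. The plate reaches from x = -4 to -270 mm.
- push_spot (a point): Point on the lid's upper face, on its centre line near the front edge, 252 mm from the hinge, 51 mm from the knob's axis towards the front; moves with the lid. A good flat place to push the lid down (takes 1 to 4 N until the seal is met).
- knob (a joint): Angle of the black wing knob. 0 = wing and tongue along the case's y axis (tip to +y); grows anticlockwise seen from above; at pi/2 the tongue points at the front (case -x). Stops at 0 and 1.85; starts at 0 to 0.3. Friction 0.06 N m. Turned with the lid not fully down, the tongue runs into or over the keeper plate and does not catch.
- knob_grip (a point): Grip point of the wing knob, on its axis, 201 mm from the hinge line, 27 mm above the lid's upper face. The wing is an upright blade 10 mm thick, 46 mm long, 32 mm high (6 to 38 mm above the lid) on a hub 28 mm across. The point turns with the knob: y runs along the wing towards the tongue's tip, x across the blade, z up away from the lid.
- tongue: Steel cam tongue under the lid, fixed to the knob: flat bar 10 mm wide, 6 mm thick, reaching 42 mm from the knob's axis along its y axis (as the wing). Origin on the knob's axis, 8.5 mm below the lid's underside. With the lid on its seat the tongue passes 1.5 mm below the keeper plate; its tip is below the plate from a knob angle of about 0.7, 12 mm deep at pi/2.
- tool_can_mid (a point): Bystander: steel can 72 mm across, 85 mm high, with modelling tools sticking out to 165 mm; point at its centre, 42 mm up.
- medal_mid (a point): Bystander: plaster medal, disc 68 mm across, 18 mm thick, lying flat; point at its centre.
- spatula: Bystander: wooden-handled spatula 170 mm long lying on the bench along its x axis.

How it is judged:
By the outcome, as a careful person would: the job done as asked, in the order asked, and still so for the second after the job is handed in, with the robot touching nothing.
It also fails if it takes over 58 s, if anything falls off the work surface, if the arm or the gripper's body presses on something with over 40 N, if the wrist force passes 120 N, or if a joint passes its speed limit or range.

ROBOT

A 6-joint arm with a two-finger parallel gripper is mounted at the origin on the work surface. World frame = base frame: x ahead of the robot, y to its left, z up, the work surface at z = 0. Lengths are in m, angles in rad, forces in N, time in s.
With the tool pointing down it reaches from about 0.325 to 0.9 m from the base axis. Payload 6.1 kg.
Tool frame: the origin (TCP) lies between the finger pads; the fingertips stand 17 mm ahead of it and the grasp point (between the pads) lies 2 mm behind it; z points along the fingers, y is the direction in which the jaws open and shut (so a half turn about z gives the same grasp; the last joint's range is limited). The gripper opens to 87 mm and grips with 3 to 60 N. Pads are 19 mm wide; open, the fingers measure 117 mm over their backs; the gripper's body (75 mm by 190 mm) begins 51 mm behind the grasp point.
Start: joints at [1.156, 0.22, 1.526, -0, 1.395, -0.126], TCP at [0.178, 0.599, 0.218] pointing down, gripper open.
Joint ranges: [-2.98, 2.98], [-0.91, 2.08], [0.09, 2.57], [-1.24, 4.39], [0.2, 2.65], [-2.68, 2.68]. Speed limits (rad/s): [2.57, 2.57, 3.01, 3.14, 3.14, 3.14].

INTERFACE

Orientations are given as a rotation vector (axis times angle).
In Python, from workcell import arm gives the robot as it stands. The module is installed in compiled form; this text tells all that it offers.
- The arm moves only by the tool drive_tool, never from a script. Its argument "increments" is a list of rows, each an object of numbers: "dx", "dy", "dz": the shift along the world's x, y, z in m; "spin": the turn about the world's z in rad. A call has 1 to 5 rows; each row is the pose to reach, as a shift and turn from the pose measured when the call began; what a row does not reach only later rows make up. A row lasts 1/10 s, in which the tool goes at most 50 mm and 8.59 degrees, less where a joint would pass 70% of its speed; a pose out of reach is approached as far as the arm can. A call with a gripper value outside its range is refused whole. "gripper" is the opening, from 0 (shut) to 1 (fully open), set as the call begins (left out, the last holds). The fingers move at their own pace and stop on an object; "squeeze" is the grip in N (left out, the last holds). Time passes only in rows, so rows that repeat a pose let the fingers close. It gives the time, the measured TCP pose, the force and the opening at its end, in the units of the state.
- arm.get_state(): the state, without advancing time (a new reading comes with each control period).
- arm.capture(name): name is "scene" or "top" or "wrist"; returns (picture, depth): 480x640x3 uint8, red, green, blue; 480x640 float32, m along the optical axis (not along the pixel's ray), 0 where there is no reading.
- arm.camera_info(name): a dict with "K" (3x3 intrinsics, pixels), "rvec" (rotation vector, rad) and "tvec" (3), from world to camera coordinates, as OpenCV has them. Camera axes: x right, y down, z forward; pixel columns grow to the right and rows downward; lengths in m; the calibration is good to about 2 mm. A picture is of the moment at which its call begins: read the wrist's pose just before it. camera_info takes no time and is no camera call; for the wrist camera it gives the pose at the moment of the call.
- arm.finish_job(): hands the job in, once; it reports no verdict.
Trained networks look in the newest picture that a camera, given by its name, has taken for a name from the list of things; names that differ only in an ending like _2 or _b are one class to them, and where a whole thing is asked for, a point or a joint stands for the part that bears it (a point fixed in the world has none). Each returns a list of dicts, best first, with "p" (0 to 1); they miss things now and then, are a little off and sometimes report something else, mostly with a low value. They report only what shows in the picture. A call takes as long as a camera call.
- arm.spot_in(camera, name): "box" ([left, top, right, bottom] in pixels, round what is visible of it).
- arm.outline_of(camera, name): "mask" (480x640 bool, what is visible of it) and "box" ([left, top, right, bottom] in pixels, round what is visible of it).
- arm.pinpoint(camera, name): "location" ([column, row] in pixels: a listed point, or the origin of a listed thing).
The state is a dict: "time_s": time; "q": joint angles; "dq": joint speeds; "effort": joint torques, N m; "tcp_pos": TCP position; "ee_rot": TCP orientation; "ft_force": force on the tool from outside, world axes, zero at the start; "wrist_torque": the same for the moment, N m; "opening": finger opening in m.
Only numpy, scipy, OpenCV 4.12 (cv2) and the standard library are available. Lean on these libraries where they do the work, as an engineer would, in place of code of your own. Each camera call takes 0.05 s, during which the arm holds its last target. There are 200 camera calls.

## Working session

There is one attempt and no reset: what is moved stays moved. The work goes in short steps, Python scripts to look and compute and a tool call to move; the robot and the scene stay as the last step left them, time stands still between calls to the robot, and variables do not carry over. Pictures are saved under pics/ and viewed, on a budget of 10 in all, crops included, one or two more only if the job needs it, and the job is handed in when it is done.

Besides the shell and the picture viewer there is one more tool, called after "Call:" as name([rows], argument=value, ...), one row to a line, values as JSON. drive_tool: Moves the arm, as the interface text tells. Its arguments: {"type":"object","properties":{"increments":{"type":"array"},"gripper":{"type":"number"},"squeeze":{"type":"number"}},"required":["increments"]}

```bash
mkdir -p pics; cat > h.py <<'E'
import numpy as np, cv2
from workcell import arm
def w(cam,uv,depth,info=None):
    i=info or arm.camera_info(cam);K=np.array(i["K"]);R=cv2.Rodrigues(np.array(i["rvec"],float))[0];t=np.array(i["tvec"],float)
    u,v=uv;u0,v0=int(round(u)),int(round(v));p=depth[max(0,v0-2):v0+3,max(0,u0-2):u0+3];p=p[p>0]
    d=np.median(p) if len(p) else 0
    return R.T@(np.linalg.inv(K)@[u,v,1]*d-t)
def look(cam,names,save=None):
    img,dep=arm.capture(cam);info=arm.camera_info(cam)
    if save: cv2.imwrite(f"pics/{save}.png",img[:,:,::-1])
    for n in names:
        for r in arm.pinpoint(cam,n)[:2]:
            print(cam,n,round(r["p"],2),np.round(r["location"],1),np.round(w(cam,r["location"],dep,info),3))
    return img,dep,info
E
python3 - <<'E'
from h import *
N=["case","push_spot","knob_grip","panel","tool_can_mid","medal_mid","spatula","plate_edge","seal_mid"]
a=look("scene",N,"s1")[0];b=look("top",N,"t1")[0]
print(arm.get_state())
E
```

```text
scene push_spot 0.57 [349.1 163.1] [0.526 0.005 0.281]
scene knob_grip 0.66 [307.4 169.9] [ 0.581 -0.001  0.275]
scene panel 0.94 [225.8 215.1] [ 0.713 -0.031  0.122]
scene panel 0.56 [348.7 165.1] [0.527 0.007 0.281]
scene tool_can_mid 0.91 [263.2 387.2] [0.718 0.241 0.003]
scene tool_can_mid 0.66 [382.3 216. ] [0.465 0.031 0.125]
scene medal_mid 0.61 [261.9 386.2] [0.72  0.239 0.003]
scene spatula 0.88 [427.4 254.1] [0.373 0.081 0.004]
scene plate_edge 0.86 [364.5 217.5] [0.492 0.023 0.116]
scene seal_mid 0.9 [384.6 215. ] [0.458 0.026 0.115]
top case 0.97 [311.3 246. ] [0.526 0.002 0.282]
top push_spot 0.73 [305.9 246.7] [0.524 0.011 0.285]
top panel 0.62 [324.  176.2] [ 0.707 -0.037  0.127]
top tool_can_mid 0.6 [197.4 191.7] [0.723 0.248 0.016]
top medal_mid 0.65 [430.7 237.8] [ 0.588 -0.275  0.017]
top plate_edge 0.58 [299.5 281.9] [0.488 0.025 0.117]
top seal_mid 0.9 [301.1 294.6] [0.461 0.023 0.126]
{'time_s': 1.0, 'q': array([ 1.15589501e+00,  2.20412002e-01,  1.52646599e+00,  4.81672450e-06,
        1.39471507e+00, -1.26102430e-01]), 'dq': array([-2.31390707e-04,  2.64759053e-03,  8.35332511e-04,  1.41025361e-03,
        1.03274920e-05,  3.70799761e-05]), 'effort': array([ 1.18182891e-05, -4.94576418e+01, -3.87713742e+01,  7.00554578e-02,
        4.71555325e-02, -3.88262060e-05]), 'tcp_pos': array([0.17800546, 0.59911846, 0.21844823]), 'ee_rot': array([-4.52070011e-01, -3.10889172e+00, -1.37115049e-06]), 'ft_force': array([ 0.66511087, -0.37082728, -0.44336629]), 'wrist_torque': array([-0.01971741,  0.04056936, -0.00804531]), 'opening': 0.08692841812560201}
```

View pics/s1.png

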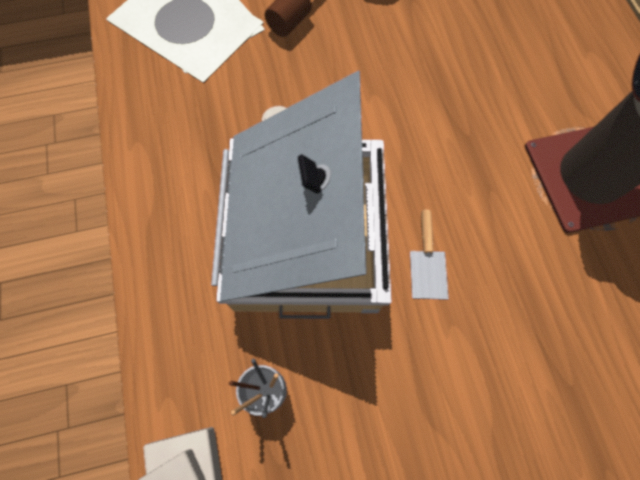

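View pics/t1.png

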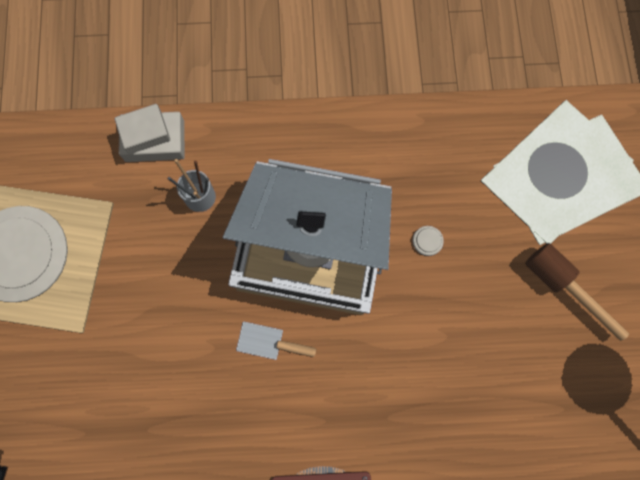

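```bash
python3 - <<'E'
from h import *
for cam in ("top","scene"):
    img,dep=arm.capture(cam);i=arm.camera_info(cam);K=np.array(i["K"]);R=cv2.Rodrigues(np.array(i["rvec"],float))[0];t=np.array(i["tvec"],float)
    v,u=np.mgrid[:480,:640];P=(np.stack([u,v,np.ones_like(u)],-1)@np.linalg.inv(K).T*dep[...,None]-t)@R
    for n in ("panel","knob"):
        o=arm.outline_of(cam,n)
        if not o: print(n,"none");continue
        print(cam,n,o[0]["p"],o[0]["box"])
        m=cv2.erode(o[0]["mask"].astype(np.uint8),np.ones((3,3)))>0
        X=P[m&(dep>0)]
        if n=="panel":
            for _ in range(4):
                c=X.mean(0);nn=np.linalg.svd(X-c,full_matrices=False)[2][2];nn*=np.sign(nn[2]);X=X[abs((X-c)@nn)<.004]
            c=X.mean(0);print(" normal",nn,"lid angle",np.arccos(nn[2]),"yaw",np.arctan2(nn[1],nn[0]),len(X))
            yaw=np.arctan2(nn[1],nn[0]); 
            # in-plane extents
            ey=np.array([-np.sin(yaw),np.cos(yaw),0]);ex=np.cross(ey,nn)
            a=(X-c)@ex;b=(X-c)@ey
            r=cv2.minAreaRect(np.c_[a,b].astype(np.float32));print(" rect",r)
            ctr=c+ex*r[0][0]+ey*r[0][1];print(" plate centre(top face)",ctr,"ex",ex)
            hinge=ctr+ex*137-ex*137+ex*.137-nn*.004;print(" hinge",hinge,"push",hinge-ex*.252+nn*.004,"knob",hinge-ex*.201+nn*.031)
        else:
            top=X[(X-ctr)@nn>.02]
            a=top-top.mean(0);a-=np.outer(a@nn,nn);d=np.linalg.svd(a,full_matrices=False)[2][0]
            print(" knob mean",top.mean(0),len(top),"wing dir",d,"k",np.arctan2(-d@ex,d@ey))
E
```

```text
top panel 0.96 [225.3, 163.0, 391.6, 270.8]
 normal [ 0.62102097 -0.15527523  0.76825943] lid angle 0.6946786797372546 yaw -0.24500895595638533 11128
 rect ((0.012969329953193665, 0.0012704730033874512), (0.2884647846221924, 0.26735028624534607), 89.81733703613281)
 plate centre(top face) [ 0.61152508 -0.01119638  0.20966088] ex [ 0.74531548 -0.18635286 -0.64013862]
 hinge [ 0.71114922 -0.03610562  0.11888886] push [0.5258138  0.0102342  0.28327683] knob [ 0.58059246 -0.00346223  0.27137276]
top knob 0.62 [297.2, 210.6, 326.2, 230.9]
 knob mean [ 0.58050283 -0.00128005  0.27582832] 247 wing dir [-0.06451867 -0.98698113 -0.1473282 ] k -2.909360365450586
scene panel 0.66 [215.9, 71.3, 365.8, 299.9]
 normal [ 0.62077292 -0.15519848  0.76847538] lid angle 0.6943412568968718 yaw -0.24498662332540355 23440
 rect ((0.01631680130958557, -0.012914955615997314), (0.2657868564128876, 0.2912098467350006), 0.12448219954967499)
 plate centre(top face) [ 0.61267195 -0.01037381  0.20766627] ex [ 0.74552915 -0.18638859 -0.63987935]
 hinge [ 0.71232635 -0.03528826  0.11692889] push [0.5269361  0.01106088 0.28125239] knob [ 0.58171895 -0.0026353   0.26936738]
scene knob 0.77 [295.3, 154.2, 325.5, 193.8]
 knob mean [0.58333838 0.00189289 0.27552524] 395 wing dir [0.08066235 0.98765182 0.13430366] k 0.21146147306547147
```

Call:
drive_tool([
  {"dx":0.02,"dy":-0.02,"dz":0.04,"spin":-0.13},
  {"dx":0.045,"dy":-0.05,"dz":0.07,"spin":-0.26},
  {"dx":0.07,"dy":-0.09,"dz":0.09,"spin":-0.39},
  {"dx":0.09,"dy":-0.13,"dz":0.1,"spin":-0.52},
  {"dx":0.11,"dy":-0.175,"dz":0.1,"spin":-0.65},
], gripper=0, squeeze=20)

```text
time_s: 1.8
tcp_pos: [0.2893, 0.4235, 0.3209]
ee_rot: [1.427, 2.797, 0.007]
ft_force: [0.8, 0.1, 0.2]
opening: 0.0549
```

Call:
drive_tool([
  {"dx":0.02,"dy":-0.044,"dz":0.02,"spin":-0.14},
  {"dx":0.04,"dy":-0.088,"dz":0.03,"spin":-0.28},
  {"dx":0.06,"dy":-0.132,"dz":0.04,"spin":-0.42},
  {"dx":0.08,"dy":-0.176,"dz":0.04,"spin":-0.56},
  {"dx":0.1,"dy":-0.22,"dz":0.04,"spin":-0.65},
])

```text
time_s: 2.3
tcp_pos: [0.3899, 0.2018, 0.3619]
ee_rot: [2.249, 2.188, 0.009]
ft_force: [1.3, 1.0, -0.6]
opening: 0.015
```

Call:
drive_tool([
  {"dx":0.03,"dy":-0.038,"spin":0},
  {"dx":0.06,"dy":-0.076},
  {"dx":0.09,"dy":-0.114},
  {"dx":0.118,"dy":-0.152},
  {"dx":0.145,"dy":-0.19},
])

```text
invalid input at $.increments[0]: expected keys dx, dy, dz, spin
```

```bash
python3 - <<'E'
from h import *
s=arm.get_state();print(s["tcp_pos"],s["ee_rot"],s["q"],s["ft_force"],s["opening"])
look("scene",["push_spot"],"s2")
E
```

```text
[0.38989087 0.20177818 0.36189989] [2.24906427 2.18810182 0.00899092] [ 2.98128335e-01 -2.97326783e-01  1.76544588e+00 -7.12545843e-04
  1.66667093e+00  3.25534084e-01] [ 1.29263589  1.02537021 -0.61155993] 0.015026217733510518
scene push_spot 0.7 [346.7 168.1] [0.53  0.01  0.278]
```

View pics/s2.png

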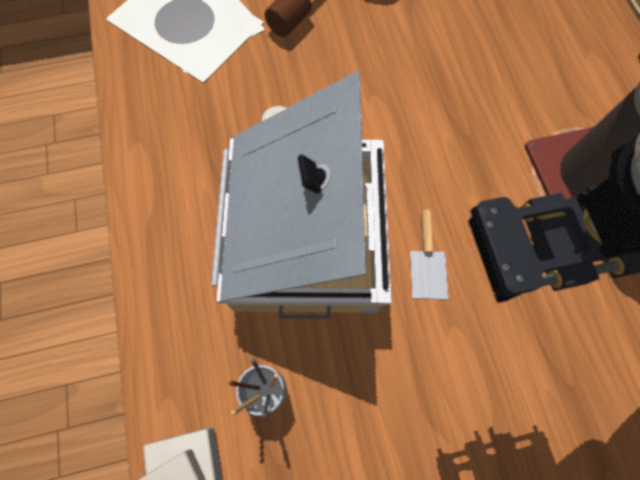

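Call:
drive_tool([
  {"dx":0.03,"dy":-0.04,"dz":0,"spin":0},
  {"dx":0.06,"dy":-0.08,"dz":0,"spin":0},
  {"dx":0.09,"dy":-0.12,"dz":0,"spin":0},
  {"dx":0.12,"dy":-0.16,"dz":-0.01,"spin":0},
  {"dx":0.146,"dy":-0.194,"dz":-0.017,"spin":0},
])

```text
time_s: 2.9
tcp_pos: [0.5386, 0.0036, 0.3444]
ee_rot: [2.252, 2.182, 0.007]
ft_force: [0.6, 1.1, -0.2]
opening: 0.0005
```

Call:
drive_tool([
  {"dx":-0.001,"dy":0.002,"dz":-0.015,"spin":0},
  {"dx":-0.002,"dy":0.004,"dz":-0.03,"spin":0},
  {"dx":-0.003,"dy":0.005,"dz":-0.042,"spin":0},
  {"dx":-0.009,"dy":0.006,"dz":-0.051,"spin":0},
  {"dx":-0.016,"dy":0.008,"dz":-0.061,"spin":0},
])

```text
time_s: 3.4
tcp_pos: [0.5218, 0.0131, 0.2831]
ee_rot: [2.25, 2.184, 0.008]
ft_force: [0.2, -0.3, 0.1]
opening: 0.0007
```

Call:
drive_tool([
  {"dx":-0.003,"dy":0.0005,"dz":-0.005,"spin":0},
  {"dx":-0.006,"dy":0.001,"dz":-0.01,"spin":0},
  {"dx":-0.009,"dy":0.0015,"dz":-0.016,"spin":0},
  {"dx":-0.013,"dy":0.002,"dz":-0.022,"spin":0},
])

```text
time_s: 3.8
tcp_pos: [0.5088, 0.0154, 0.2612]
ee_rot: [2.249, 2.184, 0.009]
ft_force: [0.8, 0.2, -0.0]
opening: -0.0
```

```bash
python3 - <<'E'
from h import *
look("scene",["push_spot","knob_grip"],"s3")
E
```

```text
scene push_spot 0.94 [362.4 172.1] [0.528 0.052 0.345]
scene knob_grip 0.63 [322.2 176.1] [0.561 0.003 0.257]
```

View pics/s3.png

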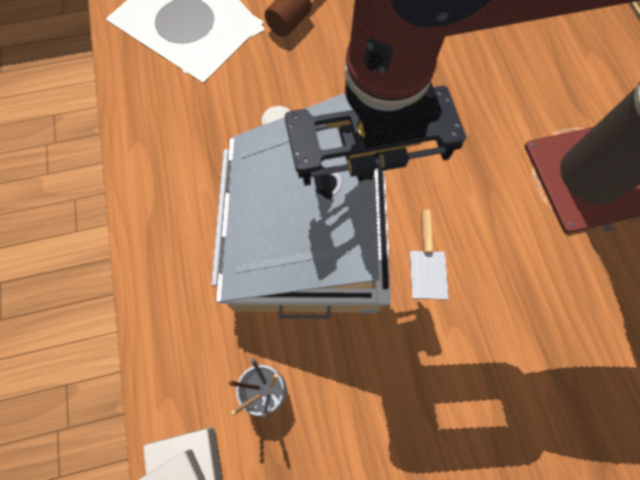

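Call:
drive_tool([
  {"dx":-0.003,"dy":0.0005,"dz":-0.007,"spin":0},
  {"dx":-0.006,"dy":0.001,"dz":-0.014,"spin":0},
  {"dx":-0.009,"dy":0.0015,"dz":-0.021,"spin":0},
  {"dx":-0.012,"dy":0.002,"dz":-0.029,"spin":0},
  {"dx":-0.015,"dy":0.003,"dz":-0.038,"spin":0},
])

```text
time_s: 4.45
tcp_pos: [0.4931, 0.0181, 0.2219]
ee_rot: [2.25, 2.184, 0.007]
ft_force: [0.2, -0.6, 0.7]
opening: 0.0001
```

Call:
drive_tool([
  {"dx":-0.003,"dy":0.001,"dz":-0.008,"spin":0},
  {"dx":-0.006,"dy":0.0015,"dz":-0.016,"spin":0},
  {"dx":-0.008,"dy":0.002,"dz":-0.024,"spin":0},
  {"dx":-0.01,"dy":0.0025,"dz":-0.031,"spin":0},
])

```text
time_s: 4.85
tcp_pos: [0.4828, 0.0207, 0.1901]
ee_rot: [2.25, 2.185, 0.007]
ft_force: [-0.7, 0.3, 0.5]
opening: 0.0004
```

```bash
cat >> h.py <<'E'
def cloud(cam):
    img,dep=arm.capture(cam);i=arm.camera_info(cam);K=np.array(i["K"]);R=cv2.Rodrigues(np.array(i["rvec"],float))[0];t=np.array(i["tvec"],float)
    v,u=np.mgrid[:480,:640];return img,dep,(np.stack([u,v,np.ones_like(u)],-1)@np.linalg.inv(K).T*dep[...,None]-t)@R
def lid(cam="scene"):
    img,dep,P=cloud(cam);o=arm.outline_of(cam,"panel")
    if not o: print("no panel");return img,dep,P
    X=P[(cv2.erode(o[0]["mask"].astype(np.uint8),np.ones((3,3)))>0)&(dep>0)]
    for _ in range(6):
        c=np.median(X,0);nn=np.linalg.svd(X-c,full_matrices=False)[2][2];nn*=np.sign(nn[2]);X=X[abs((X-c)@nn)<.006]
    print("lid p",o[0]["p"],"tilt",np.arcsin(nn@[.970,-.2425,0]),"n",nn.round(3),"c",c.round(3),len(X))
    return img,dep,P
E
python3 - <<'E'
from h import *
lid()
E
```

```text
lid p 0.7 tilt 0.28414442131082884 n [ 0.273 -0.063  0.96 ] c [0.602 0.037 0.155] 22035
```

```bash
python3 - <<'E'
from h import *
a,d,P=lid("top");b,_,_=cloud("scene")
cv2.imwrite("pics/c4.png",np.hstack([a[120:360,180:480],b[40:340,180:500][:240]])[:,:,::-1])
w_=arm.capture("wrist")[0];cv2.imwrite("pics/w4.png",w_[:,:,::-1])
E
```

```text
lid p 0.82 tilt 0.2675684881214327 n [ 0.257 -0.061  0.964] c [ 0.632 -0.049  0.144] 8333
```

View pics/c4.png

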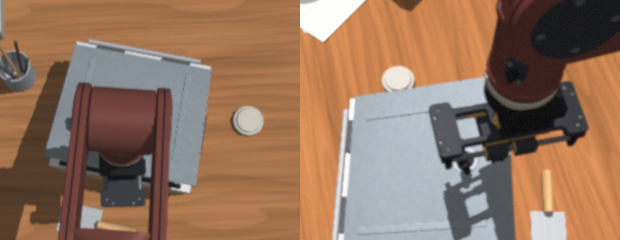

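View pics/w4.png

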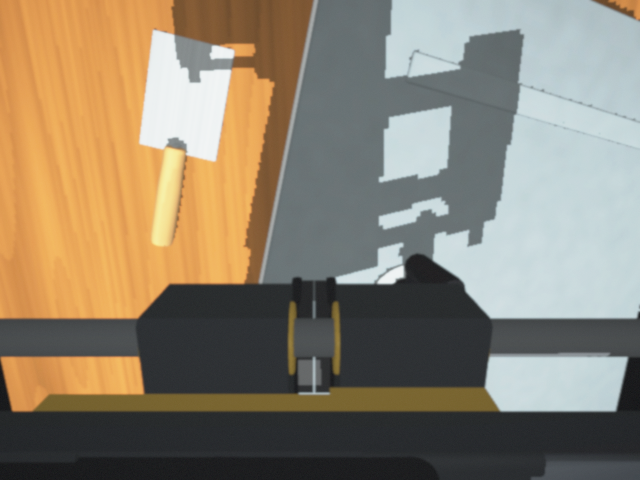

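Call:
drive_tool([
  {"dx":0,"dy":0,"dz":0.03,"spin":0},
  {"dx":0,"dy":0,"dz":0.06,"spin":0.14},
  {"dx":-0.005,"dy":0.002,"dz":0.06,"spin":0.28},
  {"dx":-0.007,"dy":0.003,"dz":0.06,"spin":0.42},
  {"dx":-0.007,"dy":0.003,"dz":0.06,"spin":0.56},
])

```text
time_s: 5.65
tcp_pos: [0.4769, 0.0236, 0.2523]
ee_rot: [1.551, 2.725, 0.011]
ft_force: [0.5, -0.4, -1.3]
opening: 0.0008
```

Call:
drive_tool([
  {"dx":0,"dy":0,"dz":0,"spin":0.14},
  {"dx":0,"dy":0,"dz":0,"spin":0.28},
  {"dx":0,"dy":0,"dz":0,"spin":0.42},
  {"dx":0,"dy":0,"dz":0,"spin":0.56},
  {"dx":0,"dy":0,"dz":0,"spin":0.7},
])

```text
time_s: 6.15
tcp_pos: [0.4772, 0.0236, 0.2529]
ee_rot: [0.514, 3.095, 0.014]
ft_force: [-0.3, 0.2, -1.0]
opening: 0.0003
```

```bash
python3 - <<'E'
from h import *
s=arm.get_state();print(s["tcp_pos"],s["ee_rot"],s["q"],s["ft_force"])
lid();lid("top")
for c in("scene","top"):look(c,["knob_grip"])
E
```

```text
[0.47721195 0.02355171 0.25290702] [0.51356089 3.094882   0.01426784] [-0.12250068 -0.16703242  1.8573276   0.00897425  1.44656702 -1.36550723] [-0.30027681  0.166807   -0.96126688]
lid p 0.87 tilt 0.2734080626045614 n [ 0.262 -0.065  0.963] c [0.593 0.022 0.156] 24401
lid p 0.93 tilt 0.2709818115702942 n [ 0.26  -0.062  0.963] c [ 0.639 -0.085  0.139] 5743
scene knob_grip 0.81 [341.3 195.4] [0.535 0.017 0.211]
```

Call:
drive_tool([
  {"dx":0,"dy":0,"dz":-0.02,"spin":0.08},
  {"dx":0,"dy":0,"dz":-0.038,"spin":0.08},
  {"dx":-0.001,"dy":0,"dz":-0.046,"spin":0.08},
  {"dx":-0.002,"dy":0,"dz":-0.055,"spin":0.08},
  {"dx":-0.003,"dy":0,"dz":-0.065,"spin":0.08},
])

```text
time_s: 7.05
tcp_pos: [0.4743, 0.0236, 0.1875]
ee_rot: [0.402, 3.111, 0.014]
ft_force: [0.0, -0.0, 0.2]
opening: 0.0005
```

Call:
drive_tool([
  {"dx":0,"dy":0,"dz":-0.008,"spin":0},
  {"dx":-0.001,"dy":0,"dz":-0.016,"spin":0},
  {"dx":-0.001,"dy":0,"dz":-0.023,"spin":0},
  {"dx":-0.001,"dy":0,"dz":-0.023,"spin":0},
])

```text
time_s: 7.45
tcp_pos: [0.4726, 0.0236, 0.1634]
ee_rot: [0.402, 3.113, 0.014]
ft_force: [0.4, -0.2, 0.6]
opening: 0.0005
```

```bash
python3 - <<'E'
from h import *
s=arm.get_state();print(s["tcp_pos"],s["ft_force"])
lid();lid("top")
E
```

```text
[0.47259839 0.02364299 0.1633852 ] [ 0.35474383 -0.19873288  0.58181882]
lid p 0.87 tilt 0.16511738528283398 n [ 0.159 -0.04   0.986] c [0.597 0.02  0.141] 23391
lid p 0.66 tilt 0.16198650023307198 n [ 0.157 -0.038  0.987] c [ 0.634 -0.035  0.135] 8991
```

```bash
python3 - <<'E'
from h import *
s=arm.get_state();T=s["tcp_pos"]
for cam in("scene","top"):
    img,d,P=cloud(cam);D=P-T;m=(d>0)&(abs(D[...,0])<.06)&(abs(D[...,1])<.06)&(abs(D[...,2])<.08)
    i=arm.camera_info(cam);uv=cv2.projectPoints(np.array([T,T-[0,0,.017]]),np.array(i["rvec"],float),np.array(i["tvec"],float),np.array(i["K"]),None)[0].reshape(-1,2);print(cam,uv)
    u,v=uv[0].astype(int)
    if cam=="scene":
        c=cv2.resize(img[v-70:v+70,u-90:u+90],None,fx=4,fy=4,interpolation=cv2.INTER_CUBIC)
        for q in uv: cv2.circle(c,tuple(int(x) for x in ((q[0]-u+90)*4,(q[1]-v+70)*4)),3,(255,0,0),-1)
        cv2.imwrite("pics/c5.png",c[:,:,::-1])
    Q=P[m];Q=Q[np.linalg.norm((Q-T)[:,:2],axis=1)<.045];print(np.histogram(Q[:,2]-T[2],bins=np.arange(-.04,.081,.01)))
E
```

```text
scene [[379.1591977  203.32676093]
 [377.66267113 207.65372539]]
(array([  0,   0,  43, 427,  17,  26,  11,   0,   0,   0,   0,  53]), array([-4.0000000e-02, -3.0000000e-02, -2.0000000e-02, -1.0000000e-02,
        6.9388939e-18,  1.0000000e-02,  2.0000000e-02,  3.0000000e-02,
        4.0000000e-02,  5.0000000e-02,  6.0000000e-02,  7.0000000e-02,
        8.0000000e-02]))
top [[300.47996832 285.40372301]
 [300.48860395 286.62840209]]
(array([0, 0, 0, 5, 1, 0, 0, 0, 0, 0, 0, 1]), array([-4.0000000e-02, -3.0000000e-02, -2.0000000e-02, -1.0000000e-02,
        6.9388939e-18,  1.0000000e-02,  2.0000000e-02,  3.0000000e-02,
        4.0000000e-02,  5.0000000e-02,  6.0000000e-02,  7.0000000e-02,
        8.0000000e-02]))
```

View pics/c5.png

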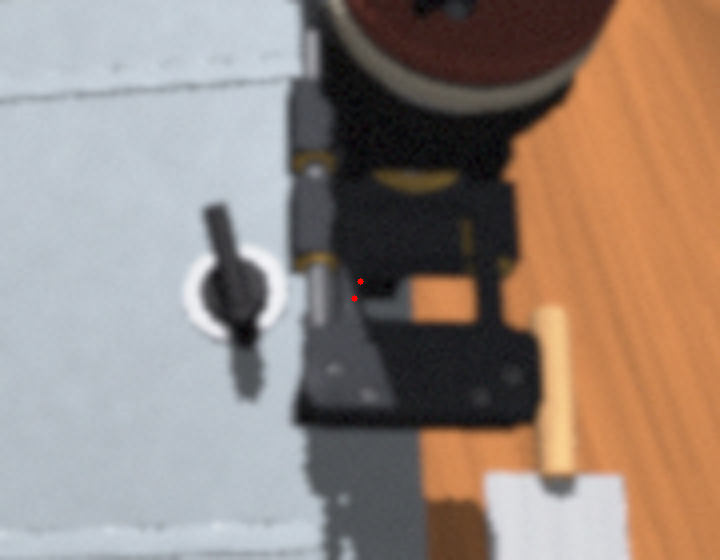

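Call:
drive_tool([
  {"dx":-0.001,"dy":0,"dz":-0.007,"spin":0},
  {"dx":-0.001,"dy":0,"dz":-0.014,"spin":0},
  {"dx":-0.001,"dy":0,"dz":-0.021,"spin":0},
  {"dx":-0.001,"dy":0,"dz":-0.021,"spin":0},
])

```text
time_s: 8.15
tcp_pos: [0.4715, 0.0236, 0.1423]
ee_rot: [0.402, 3.113, 0.014]
ft_force: [-0.8, 0.6, 0.0]
opening: 0.0003
```

Call:
drive_tool([
  {"dx":0,"dy":0,"dz":-0.002,"spin":0},
  {"dx":0,"dy":0,"dz":-0.004,"spin":0},
  {"dx":0,"dy":0,"dz":-0.004,"spin":0},
])

```text
time_s: 8.45
tcp_pos: [0.4714, 0.0237, 0.1381]
ee_rot: [0.402, 3.114, 0.014]
ft_force: [-0.1, 0.1, 0.9]
opening: 0.0008
```

```bash
python3 - <<'E'
from h import *
s=arm.get_state();print(s["tcp_pos"],s["ft_force"])
lid()
E
```

```text
[0.47136022 0.02366624 0.13805627] [-0.05465909  0.09106069  0.87205831]
lid p 0.6 tilt 0.07405208795014226 n [ 0.072 -0.019  0.997] c [0.599 0.019 0.129] 22554
```

Call:
drive_tool([
  {"dx":0,"dy":0,"dz":-0.002,"spin":0},
  {"dx":0,"dy":0,"dz":-0.003,"spin":0},
  {"dx":0,"dy":0,"dz":-0.003,"spin":0},
])

```text
time_s: 8.85
tcp_pos: [0.4715, 0.0236, 0.1353]
ee_rot: [0.402, 3.113, 0.014]
ft_force: [0.4, 0.3, -0.6]
opening: 0.0003
```

Call:
drive_tool([
  {"dx":0,"dy":0,"dz":-0.002,"spin":0},
  {"dx":0,"dy":0,"dz":-0.003,"spin":0},
  {"dx":0,"dy":0,"dz":-0.003,"spin":0},
])

```text
time_s: 9.15
tcp_pos: [0.4713, 0.0237, 0.132]
ee_rot: [0.402, 3.114, 0.014]
ft_force: [-1.0, -0.7, 0.1]
opening: 0.0004
```

Call:
drive_tool([
  {"dx":0,"dy":0,"dz":-0.002,"spin":0},
  {"dx":0,"dy":0,"dz":-0.004,"spin":0},
  {"dx":0,"dy":0,"dz":-0.004,"spin":0},
])

```text
time_s: 9.45
tcp_pos: [0.4711, 0.0237, 0.1276]
ee_rot: [0.402, 3.114, 0.014]
ft_force: [-0.0, 0.1, -0.9]
opening: 0.0006
```

```bash
python3 - <<'E'
from h import *
s=arm.get_state();print(s["tcp_pos"],s["ft_force"])
lid();lid("top")
E
```

```text
[0.47106409 0.02370448 0.12761501] [-0.03108898  0.12570574 -0.90824807]
lid p 0.7 tilt 0.03602730015070753 n [ 0.035 -0.01   0.999] c [0.6   0.019 0.124] 22380
lid p 0.76 tilt 0.034683450040568865 n [ 0.034 -0.007  0.999] c [ 0.629 -0.028  0.125] 9875
```

Call:
drive_tool([
  {"dx":0,"dy":0,"dz":-0.002,"spin":0},
  {"dx":0,"dy":0,"dz":-0.003,"spin":0},
  {"dx":0,"dy":0,"dz":-0.003,"spin":0},
])

```text
time_s: 9.95
tcp_pos: [0.4715, 0.0237, 0.1251]
ee_rot: [0.402, 3.113, 0.014]
ft_force: [-0.1, 0.0, 0.2]
opening: 0.0004
```

Call:
drive_tool([
  {"dx":0,"dy":0,"dz":-0.002,"spin":0},
  {"dx":0,"dy":0,"dz":-0.003,"spin":0},
  {"dx":0,"dy":0,"dz":-0.003,"spin":0},
])

```text
time_s: 10.25
tcp_pos: [0.4715, 0.0236, 0.1222]
ee_rot: [0.402, 3.113, 0.014]
ft_force: [-0.7, 0.9, 4.1]
opening: 0.0002
```

```bash
python3 - <<'E'
from h import *
s=arm.get_state();print(s["tcp_pos"],s["ft_force"],s["wrist_torque"])
lid();lid("top")
E
```

```text
[0.47152105 0.02364835 0.12217723] [-0.65780245  0.93049736  4.09089912] [0.03535128 0.18685894 0.02059309]
lid p 0.93 tilt 0.015791729228113977 n [ 0.015 -0.005  1.   ] c [0.6   0.018 0.122] 22449
lid p 0.94 tilt 0.015129965157301742 n [ 0.015 -0.003  1.   ] c [ 0.629 -0.027  0.123] 9888
```

Call:
drive_tool([
  {"dx":0,"dy":0,"dz":0.03,"spin":0},
  {"dx":0,"dy":0,"dz":0.07,"spin":-0.14},
  {"dx":0.01,"dy":-0.003,"dz":0.09,"spin":-0.28},
  {"dx":0.02,"dy":-0.005,"dz":0.1,"spin":-0.42},
  {"dx":0.03,"dy":-0.008,"dz":0.1,"spin":-0.56},
], gripper=0.7)

```text
time_s: 10.95
tcp_pos: [0.5031, 0.0155, 0.2242]
ee_rot: [1.252, 2.872, 0.015]
ft_force: [-0.3, 0.4, -0.8]
opening: 0.0325
```

Call:
drive_tool([
  {"dx":0.005,"dy":0,"dz":0,"spin":-0.14},
  {"dx":0.01,"dy":0,"dz":0,"spin":-0.28},
  {"dx":0.01,"dy":-0.001,"dz":0,"spin":-0.42},
  {"dx":0.014,"dy":-0.002,"dz":0,"spin":-0.56},
  {"dx":0.014,"dy":-0.002,"dz":0,"spin":-0.7},
])

```text
time_s: 11.45
tcp_pos: [0.5173, 0.0133, 0.2236]
ee_rot: [2.166, 2.26, 0.008]
ft_force: [-0.1, -0.5, -0.3]
opening: 0.0599
```

```bash
python3 - <<'E'
from h import *
s=arm.get_state();print(s["tcp_pos"],s["ee_rot"],s["q"],s["ft_force"],s["opening"])
lid()
for cam in("scene","top","wrist"):
    img,d,P=cloud(cam)
    o=arm.outline_of(cam,"knob")
    for r in arm.pinpoint(cam,"knob_grip")[:1]:print(cam,"pin",r["p"],r["location"],w(cam,r["location"],d))
    if o:
        m=o[0]["mask"]&(d>0);X=P[m];X=X[(X[:,2]>.143)&(X[:,2]<.175)]
        if len(X)>5:
            r=cv2.minAreaRect(X[:,:2].astype(np.float32));print(cam,o[0]["p"],o[0]["box"],len(X),X.mean(0),"zmax",np.percentile(X[:,2],95),r)
            a=X[:,:2]-X[:,:2].mean(0);dd=np.linalg.svd(a,full_matrices=False)[2][0];dd*=np.sign(dd[1]);print(" k",np.arctan2(-dd[0],dd[1])+.245)
    if cam=="wrist":cv2.imwrite("pics/w6.png",img[:,:,::-1])
E
```

```text
[0.51726563 0.01330035 0.22360052] [2.16618333 2.26001253 0.00846004] [-0.12524557 -0.05224871  1.80719172 -0.00231647  1.3745288  -0.16719848] [-0.13786344 -0.53598437 -0.25820739] 0.059942548360640786
lid p 0.94 tilt 0.025820160040556723 n [ 0.025 -0.008  1.   ] c [0.61  0.042 0.123] 20274
scene pin 0.79 [350.9, 204.6] [0.51662403 0.01478609 0.16345643]
scene 0.62 [339.7, 192.0, 358.6, 224.0] 253 [0.52037888 0.01851654 0.15976269] zmax 0.16468114414145896 ((0.5193061828613281, 0.016016637906432152), (0.048769935965538025, 0.010484583675861359), 87.9461441040039)
 k 0.22864890398200108
wrist pin 0.9 [316.7, 255.7] [0.51981919 0.01441236 0.16493857]
wrist 0.87 [291.9, 200.0, 334.7, 294.1] 1613 [0.51871026 0.01866621 0.16260555] zmax 0.16539046714379887 ((0.5191657543182373, 0.01626375876367092), (0.05021928623318672, 0.011528625153005123), 89.16873168945312)
 k 0.2212868722906743
```

View pics/w6.png

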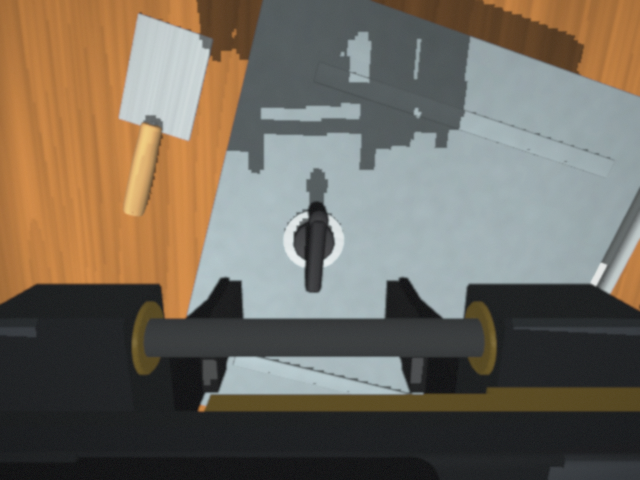

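Call:
drive_tool([
  {"dx":0.001,"dy":0.002,"dz":-0.025,"spin":-0.06},
  {"dx":0.001,"dy":0.002,"dz":-0.045,"spin":-0.06},
  {"dx":0.001,"dy":0.002,"dz":-0.06,"spin":-0.06},
  {"dx":0.001,"dy":0.002,"dz":-0.073,"spin":-0.06},
  {"dx":0.001,"dy":0.002,"dz":-0.073,"spin":-0.06},
])

```text
time_s: 12.5
tcp_pos: [0.5168, 0.0156, 0.1492]
ee_rot: [2.227, 2.203, 0.005]
ft_force: [-0.5, -0.2, -0.0]
opening: 0.0609
```

Call:
drive_tool([
  {"dx":0,"dy":0,"dz":0,"spin":0},
  {"dx":0,"dy":0,"dz":0,"spin":0},
  {"dx":0,"dy":0,"dz":0,"spin":0},
  {"dx":0,"dy":0,"dz":0,"spin":0},
], gripper=0, squeeze=35)

```text
time_s: 12.9
tcp_pos: [0.5173, 0.0155, 0.15]
ee_rot: [2.226, 2.203, 0.006]
ft_force: [-0.7, -0.1, 0.3]
opening: 0.0368
```

Call:
drive_tool([
  {"dx":0,"dy":0,"dz":0,"spin":0},
  {"dx":0,"dy":0,"dz":0,"spin":0},
  {"dx":0,"dy":0,"dz":0,"spin":0},
  {"dx":0,"dy":0,"dz":0,"spin":0},
  {"dx":0,"dy":0,"dz":0,"spin":0},
])

```text
time_s: 13.4
tcp_pos: [0.5187, 0.0155, 0.1505]
ee_rot: [2.225, 2.201, 0.01]
ft_force: [6.5, -0.6, -1.4]
opening: 0.0096
```

Call:
drive_tool([
  {"dx":0,"dy":0,"dz":0,"spin":0},
  {"dx":0,"dy":0,"dz":0,"spin":0},
])

```text
time_s: 13.6
tcp_pos: [0.5188, 0.0155, 0.1505]
ee_rot: [2.225, 2.201, 0.01]
ft_force: [1.4, -0.2, -1.2]
opening: 0.0094
```

Call:
drive_tool([
  {"dx":0,"dy":0,"dz":-0.001,"spin":0},
  {"dx":0,"dy":0,"dz":-0.002,"spin":0},
  {"dx":0,"dy":0,"dz":-0.003,"spin":0},
  {"dx":0,"dy":0,"dz":-0.003,"spin":0},
])

```text
time_s: 14.0
tcp_pos: [0.5185, 0.0156, 0.1477]
ee_rot: [2.225, 2.201, 0.01]
ft_force: [-1.4, 0.8, 4.6]
opening: 0.0098
```

Call:
drive_tool([
  {"dx":0,"dy":0,"dz":-0.001,"spin":0},
  {"dx":0,"dy":0,"dz":-0.002,"spin":0},
  {"dx":0,"dy":0,"dz":-0.002,"spin":0},
])

```text
time_s: 14.3
tcp_pos: [0.5183, 0.0157, 0.1464]
ee_rot: [2.225, 2.201, 0.009]
ft_force: [-3.5, 0.3, 5.7]
opening: 0.0099
```

Call:
drive_tool([
  {"dx":0,"dy":0,"dz":-0.001,"spin":0},
  {"dx":0,"dy":0,"dz":-0.002,"spin":0},
  {"dx":0,"dy":0,"dz":-0.002,"spin":0},
])

```text
time_s: 14.6
tcp_pos: [0.5182, 0.0157, 0.1453]
ee_rot: [2.225, 2.202, 0.009]
ft_force: [-4.5, 1.1, 8.8]
opening: 0.0097
```

Call:
drive_tool([
  {"dx":0,"dy":0,"dz":-0.001,"spin":0},
  {"dx":0,"dy":0,"dz":-0.001,"spin":0},
])

```text
time_s: 14.8
tcp_pos: [0.5182, 0.0157, 0.1453]
ee_rot: [2.225, 2.202, 0.009]
ft_force: [-2.9, -0.1, 8.7]
opening: 0.0096
```

Call:
drive_tool([
  {"dx":0,"dy":0,"dz":-0.001,"spin":0},
  {"dx":0,"dy":0,"dz":-0.001,"spin":0},
])

```text
time_s: 15.0
tcp_pos: [0.5182, 0.0157, 0.1454]
ee_rot: [2.224, 2.202, 0.009]
ft_force: [-3.9, -0.2, 8.8]
opening: 0.0095
```

Call:
drive_tool([
  {"dx":0,"dy":0,"dz":-0.0015,"spin":0},
  {"dx":0,"dy":0,"dz":-0.0025,"spin":0},
  {"dx":0,"dy":0,"dz":-0.0025,"spin":0},
])

```text
time_s: 15.3
tcp_pos: [0.5182, 0.0157, 0.1445]
ee_rot: [2.224, 2.202, 0.009]
ft_force: [-6.4, 1.2, 13.7]
opening: 0.0095
```

```bash
python3 - <<'E'
from h import *
s=arm.get_state();print(s["tcp_pos"],s["ft_force"],s["wrist_torque"])
lid();lid("top")
E
```

```text
[0.51816193 0.01573841 0.14449705] [-6.39203277  1.15148593 13.69616637] [-0.01509219  1.1150297  -0.06891612]
lid p 0.68 tilt -0.0016887628921545838 n [-0.002 -0.001  1.   ] c [0.614 0.045 0.12 ] 19664
lid p 0.92 tilt -0.001083726800273397 n [-0.001  0.001  1.   ] c [ 0.589 -0.079  0.122] 7345
```

Call:
drive_tool([
  {"dx":-0.0004,"dy":0,"dz":-0.0016,"spin":0.07},
  {"dx":-0.0006,"dy":0,"dz":-0.0016,"spin":0.14},
  {"dx":-0.0006,"dy":0,"dz":-0.0016,"spin":0.21},
  {"dx":-0.0006,"dy":0,"dz":-0.0016,"spin":0.28},
])

```text
time_s: 15.9
tcp_pos: [0.5173, 0.0157, 0.1445]
ee_rot: [1.892, 2.494, 0.011]
ft_force: [-7.4, 1.0, 14.0]
opening: 0.0095
```

Call:
drive_tool([
  {"dx":-0.001,"dy":0,"dz":-0.0016,"spin":0.08},
  {"dx":-0.0015,"dy":0,"dz":-0.0016,"spin":0.16},
  {"dx":-0.0015,"dy":0,"dz":-0.0016,"spin":0.24},
])

```text
time_s: 16.2
tcp_pos: [0.5165, 0.0154, 0.1445]
ee_rot: [1.575, 2.704, 0.013]
ft_force: [-4.0, 0.3, 11.1]
opening: 0.0098
```

Call:
drive_tool([
  {"dx":-0.0005,"dy":0,"dz":-0.0019,"spin":0.03},
  {"dx":-0.0005,"dy":0,"dz":-0.0019,"spin":0.09},
  {"dx":-0.0005,"dy":0,"dz":-0.0019,"spin":0.15},
])

```text
time_s: 16.5
tcp_pos: [0.5162, 0.0152, 0.1445]
ee_rot: [1.364, 2.816, 0.014]
ft_force: [-7.0, -0.5, 13.9]
opening: 0.0096
```

Call:
drive_tool([
  {"dx":-0.0008,"dy":0,"dz":-0.0016,"spin":0.07},
  {"dx":-0.0008,"dy":0,"dz":-0.0016,"spin":0.15},
  {"dx":-0.0008,"dy":0,"dz":-0.0016,"spin":0.23},
  {"dx":-0.0008,"dy":0,"dz":-0.0016,"spin":0.3},
])

```text
time_s: 16.9
tcp_pos: [0.5155, 0.0146, 0.1445]
ee_rot: [0.923, 2.991, 0.015]
ft_force: [-6.4, -2.1, 12.6]
opening: 0.0095
```

Call:
drive_tool([
  {"dx":-0.0008,"dy":0,"dz":-0.0016,"spin":0.08},
  {"dx":-0.0008,"dy":0,"dz":-0.0016,"spin":0.16},
  {"dx":-0.0008,"dy":0,"dz":-0.0016,"spin":0.24},
])

```text
time_s: 17.2
tcp_pos: [0.5151, 0.014, 0.1445]
ee_rot: [0.553, 3.081, 0.016]
ft_force: [-4.8, -1.8, 10.2]
opening: 0.0098
```

Call:
drive_tool([
  {"dx":0,"dy":0,"dz":-0.0016,"spin":0.06},
  {"dx":0,"dy":0,"dz":-0.0016,"spin":0.12},
  {"dx":0,"dy":0,"dz":-0.0016,"spin":0.12},
])

```text
time_s: 17.5
tcp_pos: [0.515, 0.0135, 0.1445]
ee_rot: [0.365, 3.109, 0.015]
ft_force: [-5.8, -0.6, 12.6]
opening: 0.0096
```

```bash
python3 - <<'E'
from h import *
s=arm.get_state();r=s["ee_rot"];print(s["tcp_pos"],"k",2*np.arctan2(r[1],r[0])-np.pi/2+.245,s["ft_force"],s["wrist_torque"],s["q"])
lid();lid("top")
E
```

```text
[0.51497937 0.0135462  0.14446772] k 1.5821702106835556 [-5.76792957 -0.61384749 12.62666104] [-0.08061921  1.1426627   0.05798621] [-0.13360344  0.01397666  1.89564811  0.01050955  1.22134513 -1.47431951]
lid p 0.76 tilt -0.0019002014453249137 n [-0.002 -0.001  1.   ] c [0.612 0.028 0.12 ] 19862
lid p 0.69 tilt -0.0019380787165825407 n [-0.002  0.001  1.   ] c [ 0.591 -0.014  0.121] 7565
```

Call:
drive_tool([
  {"dx":0,"dy":0,"dz":0,"spin":0},
  {"dx":0,"dy":0,"dz":0.001,"spin":0},
  {"dx":0,"dy":0,"dz":0.0015,"spin":0},
])

```text
time_s: 18.0
tcp_pos: [0.5149, 0.0135, 0.146]
ee_rot: [0.367, 3.109, 0.015]
ft_force: [-0.0, 0.5, 1.0]
opening: 0.0099
```

Call:
drive_tool([
  {"dx":0,"dy":0,"dz":0,"spin":0},
  {"dx":0,"dy":0,"dz":0,"spin":0},
  {"dx":0,"dy":0,"dz":0,"spin":0},
  {"dx":0,"dy":0,"dz":0,"spin":0},
  {"dx":0,"dy":0,"dz":0,"spin":0},
], gripper=0.7)

```text
time_s: 18.5
tcp_pos: [0.5148, 0.0135, 0.1458]
ee_rot: [0.367, 3.109, 0.015]
ft_force: [-0.4, 0.5, 0.7]
opening: 0.0419
```

Call:
drive_tool([
  {"dx":0,"dy":0,"dz":0.01,"spin":0},
  {"dx":0,"dy":0,"dz":0.03,"spin":0},
  {"dx":0,"dy":0,"dz":0.06,"spin":0},
  {"dx":-0.02,"dy":0,"dz":0.1,"spin":0},
  {"dx":-0.05,"dy":0,"dz":0.13,"spin":0},
])

```text
time_s: 19.0
tcp_pos: [0.4654, 0.0133, 0.2789]
ee_rot: [0.367, 3.107, 0.015]
ft_force: [0.1, -0.3, 0.2]
opening: 0.0607
```

```bash
python3 - <<'E'
from h import *
s=arm.get_state();print(s["tcp_pos"],s["ft_force"])
lid();lid("top")
for cam in("scene","wrist"):
    img,d,P=cloud(cam);o=arm.outline_of(cam,"knob")
    if o:
        X=P[o[0]["mask"]&(d>0)];X=X[(X[:,2]>.143)&(X[:,2]<.175)]
        a=X[:,:2]-X[:,:2].mean(0);dd=np.linalg.svd(a,full_matrices=False)[2][0];dd*=-np.sign(dd[0]);print(cam,len(X)," k",np.arctan2(-dd[0],dd[1])+.245)
    if cam=="scene":cv2.imwrite("pics/s7.png",img[:,:,::-1])
E
```

```text
[0.46541095 0.01332365 0.27891035] [ 0.11647793 -0.34222703  0.18627289]
lid p 0.69 tilt 0.005075890006364158 n [ 0.005 -0.003  1.   ] c [0.588 0.017 0.121] 25053
lid p 0.75 tilt 0.004797468772141014 n [ 0.004 -0.002  1.   ] c [0.661 0.    0.122] 5498
scene 283  k 1.5865537309638404
wrist 836  k 1.5822598029463228
```

View pics/s7.png

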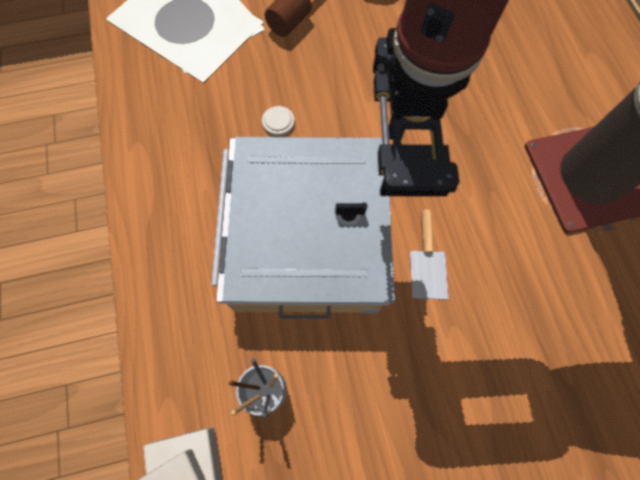

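The picture shows the lid down, with the wing at (350,210) pointing at the front. The can (262,390), medal (278,120) and spatula (428,255) look unmoved.

```bash
python3 -c "
from h import *
print(arm.finish_job())"
```

```text
the job is handed in; nothing more can be done
None
```

The lid is latched and the job is handed in. I swung the lid down, pressed it onto its seat by the knob at about 10–14 N vertically, turned the knob to about 1.58 rad while holding it, then let go and backed off. It took about 19 s of the 58 s allowed.

**Final checks:**
- **Latch:** after release the lid stayed at +0.005 rad, against -0.002 when pressed and +0.026 when it had sprung up unlatched. That is the rise expected from the 1.5 mm gap under the plate, so the tongue is caught.
- **Knob:** two cameras read 1.58 and 1.59 rad, so the tongue points at the front.
- **Contact:** the force on the arm read about 0 N, and the gripper is clear of the lid.
- **Bystanders:** the can, medal and spatula look unmoved in the last picture.

**What did not agree:**
- **Fingertip height:** with the fingers shut, the lid met the gripper about 15 mm higher than the stated fingertip position. I went by feel and the measured lid angle instead. The first push may have touched the knob, so I redid it with the jaws turned.
- **Sideways force:** about 4–7 N showed at the wrist while I pressed and turned. It went away when I eased off.

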